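Show the notched wood-sample slide under the lamp

TASK

Of the two clear wood-sample slides standing in the little wooden stands, lift out the one with a small notch in the upper corner of its frosted end, and leave the other slide and everything else on the bench where they are. Hold it in the air about 15 cm above the middle of the round green pad, frosted end pointing to the lamp beside the pad, long edges level, and leaned back about 45 degrees like a book on a reading stand so that its orange label faces up. Finish while still holding it there, still and touching nothing but the gripper.

Things in the scene. Friction and masses are not known exactly. Their poses are not given: they have to be found in the camera images.
- slide_center (a point): centre of the notched slide, a loose clear plate 110 mm long (own x), 8 thick (own y), 60 tall (own z), 63 g, brown wood sample 62 x 40 set in it. It stands on a long edge in a stand's slot: centre 42 mm, top edge 72 mm above the bench, upper 42 mm free. The 30 mm at own +x are frosted white, with a 12 mm square notch in that end's upper corner (+x, +z). Orange label on the frosted part of the own +y face only
- frosted_end (a point): middle of the frosted part of the notched slide, 40 mm from the slide's centre along own +x
- slide: the same notched slide; this origin is the middle of its lower long edge, 30 mm below its centre; axes as for slide_center. Seen from the label side with the notch up, the frosted end is on the left
- blank_center (a point): centre of the other slide, of the same size, standing in the other stand: it has a frosted end too, but no notch and no label; leave it alone
- station: fixed viewing station: round green pad, diameter 140 mm, 4 mm thick; origin at the pad's centre on the bench. A small lamp, 220 mm high, with its 90 mm foot stands 210 mm from the origin along own -y
- lamp_head (a point): centre of the lamp's glowing mouth, 160 mm from the pad's centre along the station's own -y, 190 mm above the bench; the head is 60 mm in diameter
- stand_a: fixed wooden stand: round foot 90 mm in diameter, 12 mm thick, with two cheeks 60 mm long and 18 mm thick up to 30 mm above the bench, either side of a slot along own x, 10 mm wide and 18 mm deep; origin at its centre on the bench. It holds the notched slide
- stand_b: a like stand, holding the other slide
- tin_center (a point): centre of a loose wax tin, 64 mm in diameter, 50 mm high; leave alone
- bowl_center (a point): centre of a loose turned bowl, 90 mm in diameter, 45 mm high; leave alone
- mallet_head (a point): centre of the head of a loose wooden mallet lying on the bench, head 85 mm long and 54 mm in diameter, handle 130 mm long running out along own -x; leave alone
There are look-alikes about, which are no part of the job. What is shaped like the stand_a but purple is not meant.

How it is judged (in metres and radians):
On the way:
1. the notched slide is lifted clear of its stand in the gripper (height (world z) of slide_center above 0.09 m and contact force between slide and the fingers above 0.5 N and contact force between slide and stand_a below 0.1 N), for 0.2 s.
At the end, for the whole second after the job is handed in: Gripper alone holds the notched slide still: centre 100-220 mm above the bench, within 30 mm of the pad's centre from above; label normal within 60 deg of vertical; long axis within 15 deg of the pad-lamp line, frosted end to the lamp; other slide moved under 20 mm, tin, bowl, mallet under 30 mm (contact force between slide and the fingers above 0.5 N and contact force between slide and stand_a below 0.1 N and contact force between slide and stand_b below 0.1 N and contact force between slide and station below 0.1 N and height (world z) of slide_center between 0.1 and 0.22 m and horizontal distance between slide_center and station below 0.03 m and angle between slide_center's own y axis and vertical below 1.05 rad and x of lamp_head in the frame of slide_center above 0.05 m and angle between the x axis of slide_center and the y axis of station, either way round below 0.26 rad and linear speed of slide below 0.03 m/s and distance of blank_center from where it was at the start of the episode below 0.02 m and distance of each of tin_center, bowl_center, mallet_head from where it was at the start of the episode below 0.03 m); the arm keeps its last pose, push and grip.
It fails at once if the other slide is shifted by more than 20 mm (distance of blank_center from where it was at the start of the episode above 0.02 m).
It fails at once if the tin, bowl or mallet is shifted by more than 30 mm (distance of any of tin_center, bowl_center, mallet_head from where it was at the start of the episode above 0.03 m).
It also fails if it takes over 35 s, if anything falls off the work surface, if the arm or the gripper's body presses on something with over 40 N, if the wrist force passes 120 N, or if a joint passes its speed limit or range.

ROBOT

A 6-joint arm with a two-finger parallel gripper is mounted at the origin on the work surface. World frame = base frame: x ahead of the robot, y to its left, z up, the work surface at z = 0. Lengths are in mm, angles in degrees, forces in N, time in s.
With the tool pointing down it reaches from about 350 to 850 mm from the base axis. Payload 8.1 kg.
Tool frame: the origin (TCP) lies midway between the tips of the shut fingers; the grasp point (between the pads) lies 19 mm behind it (r.pinch_z is the distance from the TCP to the grasp point, in mm); z points along the fingers, y is the line along which they close (so a half turn about z gives the same grasp; the last joint's range is limited). The gripper opens to 85 mm and grips with 20 to 120 N. Pads are 22 mm wide; open, the fingers measure 114 mm over their backs; the gripper's body (76 mm by 85 mm) begins 54 mm behind the grasp point. The pads swing forward as they close: fully open they stand 13 mm farther back than shut.
Start: joints at [-75.653, 7.471, 85.268, -0, 87.261, -4.893], TCP at [197.735, -566.486, 231.292] pointing down, gripper open.
Joint ranges: [-169.43, 169.43], [-51.17, 129.36], [1.28, 143.12], [-76.62, 256.62], [0, 156.53], [-152.29, 152.29]. Speed limits (degrees/s): [136.94, 136.94, 159.86, 180, 180, 180].

INTERFACE

Orientations are given as [roll, pitch, yaw] about the fixed x, y, z axes, in that order (R = Rz(yaw) Ry(pitch) Rx(roll)).
In Python, from bench import sensors, optics, job, r gives the robot as it stands.
- The arm moves only by the tool play_rows, never from a script. Its argument "motion" is a list that holds one entry, the list of rows, each a list of 6 numbers: the shift along the tool's x, y, z in cm, then the turn, a rotation vector about the tool's x, y, z in degrees. In form: [[[x, y, z, ax, ay, az], ...]]. A call has 1 to 5 rows; each row is the pose to reach, as a shift and turn from the pose commanded when the call began, along the tool's axes at that moment; what a row does not reach only later rows make up. A row lasts 1/10 s, in which the tool goes at most 50 mm and 8.59 degrees, less where a joint would pass 70% of its speed; a pose out of reach is approached as far as the arm can. A call with a gripper value outside its range is refused whole. "jaw" is the opening, from 0 (shut) to 1 (fully open), set as the call begins (left out, the last holds). The fingers move at their own pace and stop on an object; "squeeze" is the grip in N (left out, the last holds). Time passes only in rows, so rows that repeat a pose let the fingers close. It gives the time, the measured TCP pose, the force, the opening and the grip force at its end, in the units of the state.
- sensors.sense(): the state, without advancing time (a new reading comes with each control period).
- optics.snapshot(name): name is "scene" or "top" or "wrist"; returns a dict with "pixels" (400x640x3 uint8, red, green, blue), "mtx" (3x3 intrinsics, pixels), "R" (3x3) and "t" (3): a world point X has camera coordinates R X + t; the wrist camera has in their place "T_tool_cam" (4x4, takes a point from camera to tool coordinates, whose origin is the TCP and whose axes are the flange's). Camera axes: x right, y down, z forward; pixel columns grow to the right and rows downward; lengths in mm; the calibration is good to about 2 mm. A picture is of the moment at which its call begins: read the wrist's pose just before it. There is no depth.
- job.hand_in(): hands the job in; it is judged then, once.
The state is a dict: "time": time; "joint_pos": joint angles; "qd": joint speeds; "joint_efforts": joint torques, N m; "tool_pos": TCP position; "tcp_rot": TCP orientation; "ft_force": force on the tool from outside, world axes, zero at the start; "wrist_torque": the same for the moment, N m; "finger_gap": finger opening in mm; "grip_force": force on a finger pad.
Only numpy, scipy, OpenCV 4.12 (cv2) and the standard library are available. Lean on these libraries where they do the work, as an engineer would, in place of code of your own. Each camera call takes 0.05 s, during which the arm holds its last target. There are 200 camera calls.

## Working session

There is one attempt and no reset: what is moved stays moved. The work goes in short steps, Python scripts to look and compute and a tool call to move; the robot and the scene stay as the last step left them, time stands still between calls to the robot, and variables do not carry over. Pictures are saved under pics/ and viewed, at most 10 in all, crops included, and the job is handed in when it is done.

Besides the shell and the picture viewer there is one more tool, called after "Emit:" by a JSON object that holds its "name" and its "arguments", one argument or row to a line. play_rows: Moves the arm, as the interface text tells. Its arguments: {"type":"object","properties":{"motion":{"type":"array","items":{"type":"array","items":{"type":"array","items":{"type":"number"}}}},"jaw":{"type":"number"},"squeeze":{"type":"number"}},"required":["motion"]}

```bash
mkdir -p pics; ls; python3 - <<'E'
from bench import sensors, optics, job, r
import cv2,numpy as np
for n in ("scene","top"):
    s=optics.snapshot(n); cv2.imwrite(f"pics/{n}0.png",s["pixels"][:,:,::-1]); np.savez(f"{n}0.npz",**s)
    R=np.array(s["R"]);print(n,(-R.T@np.array(s["t"])).round(),np.array(s["mtx"]).round(1).tolist(), R.round(2).tolist())
print(sensors.sense())
E
```

```text
pics
scene [1257. -733. 1061.] [[519.2, 0.0, 314.8], [0.0, 519.2, 201.3], [0.0, 0.0, 1.0]] [[0.77, 0.64, 0.01], [0.43, -0.5, -0.76], [-0.48, 0.58, -0.65]]
top [ 412.  105. 1117.] [[366.7, 0.0, 317.3], [0.0, 366.7, 201.5], [0.0, 0.0, 1.0]] [[-0.03, -1.0, 0.02], [-0.99, 0.02, -0.14], [0.14, -0.02, -0.99]]
{'time': 0.1, 'joint_pos': array([-7.56534774e+01,  7.51235386e+00,  8.53257559e+01,  8.39938612e-04,
        8.72599209e+01, -4.89265696e+00]), 'qd': array([ 0.00665094, -0.12643416, -0.22556005,  0.00410672, -0.01078783,
        0.01209896]), 'joint_efforts': array([ 1.24604074e-03, -5.70952392e+01, -5.01941621e+01, -2.88493402e-04,
        8.16798827e-03, -1.70771369e-05]), 'tool_pos': array([ 197.61169151, -565.98816858,  230.30688703]), 'tcp_rot': array([-1.79902398e+02, -9.19681008e-03,  1.92391309e+01]), 'ft_force': array([ 0.39499247, -0.15518668, -0.61006571]), 'wrist_torque': array([0.07531573, 0.05602453, 0.00475228]), 'grip_force': 0.0, 'finger_gap': 85.26658688897876}
```

View pics/scene0.png

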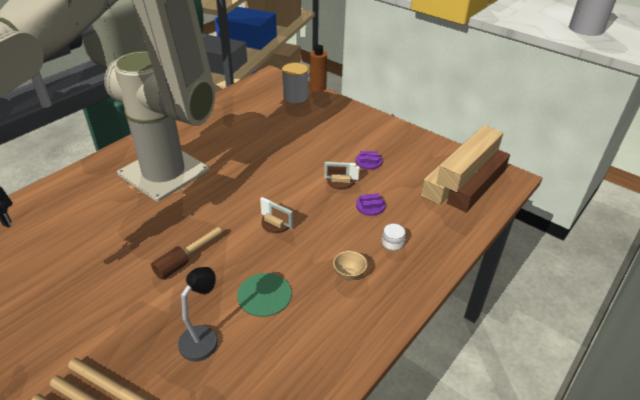

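View pics/top0.png

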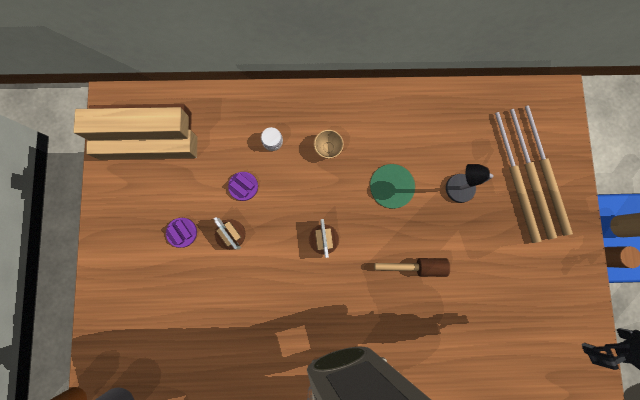

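The scene view shows slides at (277,215) and (341,175), the pad at (264,294) and the lamp head at (200,280). In the top view the slides are at (324,238) and (229,233), the pad at (392,187) and the lamp at (475,175). I'll zoom in on both slides.

```bash
python3 - <<'E'
import cv2,numpy as np
a=cv2.imread("pics/scene0.png");b=cv2.imread("pics/top0.png")
f=lambda im,x,y:cv2.resize(im[y-30:y+30,x-40:x+40],(400,300),interpolation=cv2.INTER_CUBIC)
cv2.imwrite("pics/c1.png",np.vstack([np.hstack([f(a,277,215),f(a,341,175)]),np.hstack([f(b,324,238),f(b,229,233)])]))
E
```

```text
(no output)
```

View pics/c1.png

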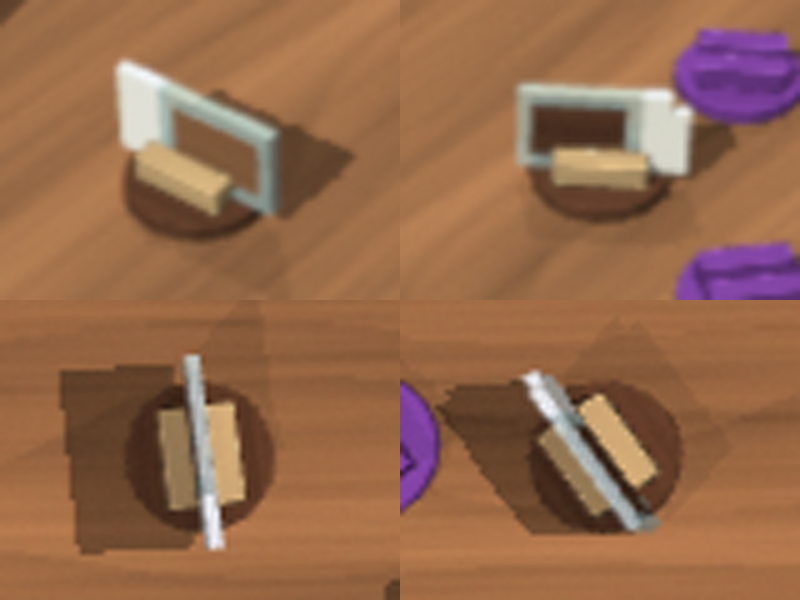

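The notched slide is the one at scene (341,175) / top (229,233). Its frosted end is at the upper left in the top view, and the label is on the side facing away from the scene camera.

```bash
cat > h.py <<'E'
import numpy as np,cv2
def ray(s,uv,z):
    R=np.array(s["R"]);t=np.array(s["t"]);K=np.array(s["mtx"])
    c=-R.T@t; d=R.T@np.linalg.inv(K)@np.array([*uv,1.]); return c+d*(z-c[2])/d[2]
def blob(im,lo,hi,near):
    m=cv2.inRange(cv2.cvtColor(im,cv2.COLOR_RGB2HSV),lo,hi)
    n,l,st,c=cv2.connectedComponentsWithStats(m)
    return [(c[i].round(1),st[i,4]) for i in range(1,n) if st[i,4]>40 and np.hypot(*(c[i]-near))<60]
E
python3 - <<'E'
from h import *
S=np.load("scene0.npz");T=np.load("top0.npz")
p=lambda *a:print(*[x if isinstance(x,str) else np.round(x,1) for x in a])
for s,n,q in((S,"scene",(264,294)),(T,"top",(392,187))):
    print(blob(s["pixels"],(60,60,30),(95,255,255),q))
    for c,a in blob(s["pixels"],(60,60,30),(95,255,255),q): p("pad",n,ray(s,c,4))
p("lampfoot",ray(S,(198,342),8),ray(T,(461,188),8))
p("lamphead",ray(T,(474,174),205),ray(S,(201,280),195))
f=lambda x,y,ox,oy:((x%400)/5+ox,(y%300)/5+oy)
p("S left72",ray(S,f(520,88,301,145),72),"S notchcorner72",ray(S,f(670,92,301,145),72),"S right60",ray(S,f(690,108,301,145),60))
p("T ends",ray(T,f(532,378,189,203),66),ray(T,f(642,525,189,203),72))
p("T foot",ray(T,f(606,456,189,203),12),"S foot",ray(S,f(600,168,301,145),12))
p("blank foot",ray(T,f(199,456,284,208),12),"blank top ends",ray(T,f(192,358,284,208),72),ray(T,f(214,547,284,208),72))
p("mallet",ray(T,(433,267),27),"bowl",ray(T,(329,144),40),"tin",ray(T,(271,139),50))
p("purple",ray(T,(181,232),20),ray(T,(243,186),20))
E
```

```text
[(array([263.9, 294.3]), np.int32(1775))]
pad scene [ 617.3 -156.8    4. ]
[(array([392.1, 185.8]), np.int32(1527))]
pad top [ 613.4 -153.9    4. ]
lampfoot [ 600.7 -361.4    8. ] [ 601.2 -366.8    8. ]
lamphead [ 603.3 -319.4  205. ] [ 602.1 -320.8  195. ]
S left72 [436.6 313.3  72. ] S notchcorner72 [511.7 372.1  72. ] S right60 [522.5 380.1  60. ]
T ends [517.8 373.3  66. ] [432.7 309.1  72. ]
T foot [475.3 342.4  12. ] S foot [481.  343.2  12. ]
blank foot [453.6  62.7  12. ] blank top ends [507.3  67.5  72. ] [400.1  57.9  72. ]
mallet [ 363.7 -256.5   27. ] bowl [739.9  40.   40. ] tin [755.7 214.6  50. ]
purple [484.9 485.9  20. ] [619.6 303.3  20. ]
```

```bash
cat > g.py <<'E'
import sys,numpy as np
from scipy.spatial.transform import Rotation as Ro
from bench import sensors
# args: x y z yaw tilt per waypoint, comma-separated; chained. Tool: down, x axis at yaw, then tilted by -tilt about own x
s=sensors.sense(); p=np.array(s["tool_pos"]);R=Ro.from_euler("xyz",s["tcp_rot"],degrees=True)
print("t",round(s["time"],2),"p",p.round(1),"rpy",np.round(s["tcp_rot"],1),"q",np.round(s["joint_pos"],0),"F",np.round(s["ft_force"],1),"gap",round(s["finger_gap"],1),"grip",round(s["grip_force"],1))
for w in sys.argv[1:]:
    x,y,z,yaw,tilt=map(float,w.split(","))
    R2=Ro.from_euler("xyz",[180,0,yaw],degrees=True)*Ro.from_euler("x",tilt,degrees=True)
    print((R.inv().apply(np.array([x,y,z])-p)/10).round(1).tolist(),(R.inv()*R2).as_rotvec(degrees=True).round(1).tolist())
    p,R=np.array([x,y,z]),R2
E
python3 g.py 420,-400,260,59,0 500,-200,260,99,0 500,30,260,139,0 490,200,240,179,0 477,343,200,217.8,0
```

```text
t 0.1 p [ 197.6 -566.   230.3] rpy [-179.9   -0.    19.2] q [-76.   8.  85.   0.  87.  -5.] F [ 0.4 -0.2 -0.6] gap 85.3 grip 0.0
[26.5, -8.3, -3.0] [-0.1, -0.0, -39.8]
[21.3, -3.4, -0.0] [0.0, 0.0, -40.0]
[22.7, 3.6, 0.0] [0.0, 0.0, -40.0]
[11.9, 12.2, 2.0] [0.0, 0.0, -40.0]
[1.5, 14.3, 4.0] [-0.0, 0.0, -38.8]
```

Emit:
{"name": "play_rows", "arguments": {
  "motion": [
    [[5,-1.5,-1,0,0,-8],[10,-3,-2,0,0,-16],[15,-5,-3,0,0,-24],[20,-6.5,-3,0,0,-32],[26,-8,-3,0,0,-40]]
  ],
  "jaw": 1
}}

```text
time: 0.6
tool_pos: [397.4, -417.8, 261.6]
tcp_rot: [180.0, 0.0, 59.5]
ft_force: [0.3, -1.6, 0.6]
finger_gap: 85.3
grip_force: 0.0
```

Emit:
{"name": "play_rows", "arguments": {
  "motion": [
    [[4,-0.7,0,0,0,-8],[8.5,-1.4,0,0,0,-16],[13,-2,0,0,0,-24],[17,-2.7,0,0,0,-32],[21,-3.4,0,0,0,-40]]
  ]
}}

```text
time: 1.1
tool_pos: [474.6, -219.4, 260.7]
tcp_rot: [-180.0, -0.0, 99.6]
ft_force: [1.6, 0.0, -0.0]
finger_gap: 85.6
grip_force: 0.0
```

```bash
python3 g.py 500,30,260,139,0 490,200,240,179,0 477,343,200,217.8,0
```

```text
t 1.1 p [ 474.6 -219.4  260.7] rpy [-180.    -0.    99.6] q [-30.  -5.  95.   0.  90. -40.] F [ 1.6  0.  -0. ] gap 85.6 grip 0.0
[24.2, 6.7, 0.1] [-0.0, -0.0, -39.4]
[11.9, 12.2, 2.0] [0.0, 0.0, -40.0]
[1.5, 14.3, 4.0] [-0.0, 0.0, -38.8]
```

Emit:
{"name": "play_rows", "arguments": {
  "motion": [
    [[5,1.3,0,0,0,-8],[10,2.6,0,0,0,-16],[14.5,4,0,0,0,-24],[19,5.4,0,0,0,-32],[24,6.7,0,0,0,-40]]
  ]
}}

```text
time: 1.6
tool_pos: [501.6, 26.5, 260.9]
tcp_rot: [-180.0, -0.0, 139.6]
ft_force: [0.6, -0.3, 0.3]
finger_gap: 85.5
grip_force: 0.0
```

Emit:
{"name": "play_rows", "arguments": {
  "motion": [
    [[2.4,2.5,0,0,0,-8],[4.8,5,0,0,0,-16],[7.2,7.5,0,0,0,-24],[9.6,10,0,0,0,-32],[12,12.2,0,0,0,-40]]
  ]
}}

```text
time: 2.1
tool_pos: [490.1, 196.9, 260.7]
tcp_rot: [-180.0, -0.0, 179.6]
ft_force: [0.6, 0.4, 0.1]
finger_gap: 85.4
grip_force: 0.0
```

Emit:
{"name": "play_rows", "arguments": {
  "motion": [
    [[0.3,3,0,0,0,-8],[0.6,6,0,0,0,-16],[1,9,0,0,0,-24],[1.5,12,0,0,0,-32],[1.5,14.3,0,0,0,-38]]
  ]
}}

```text
time: 2.6
tool_pos: [476.5, 340.3, 260.6]
tcp_rot: [180.0, -0.1, -142.4]
ft_force: [-0.2, 0.3, -0.4]
finger_gap: 85.2
grip_force: 0.0
```

Emit:
{"name": "play_rows", "arguments": {
  "motion": [
    [[0,0,0,0,0,0],[0,0,0,0,0,0]]
  ]
}}

```text
time: 2.8
tool_pos: [477.1, 338.6, 260.5]
tcp_rot: [-180.0, -0.1, -142.8]
ft_force: [0.0, -1.6, -0.4]
finger_gap: 85.6
grip_force: 0.0
```

```bash
python3 g.py 477,343,200,217.8,0; python3 - <<'E'
from bench import sensors, optics
import cv2,numpy as np
st=sensors.sense();s=optics.snapshot("wrist");cv2.imwrite("pics/w1.png",s["pixels"][:,:,::-1])
np.savez("w1.npz",p=st["tool_pos"],rpy=st["tcp_rot"],**s);print(np.round(s["T_tool_cam"],2))
E
```

```text
t 2.8 p [477.1 338.6 260.5] rpy [-1.800e+02 -1.000e-01 -1.428e+02] q [ 30.   5.  85.  -0.  90. -97.] F [ 0.  -1.6 -0.4] gap 85.6 grip 0.0
[-0.3, 0.4, 6.0] [-0.0, -0.1, -0.6]
[[   0.     -0.95   -0.32   82.07]
 [   1.      0.     -0.     -0.44]
 [   0.     -0.32    0.95 -142.73]
 [   0.      0.      0.      1.  ]]
```

View pics/w1.png

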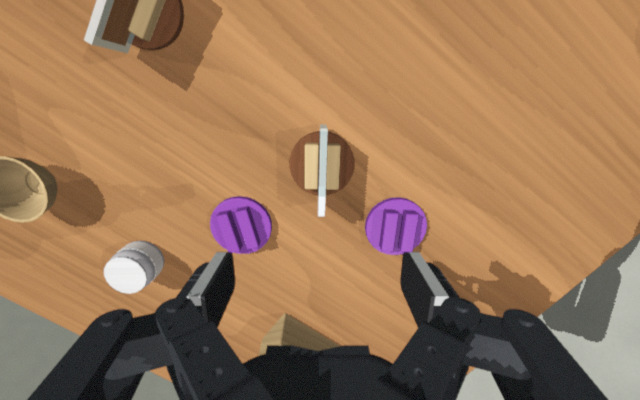

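The slide's top edge runs from (323.5,127) to (321,216), nearly parallel to tool x. The fingers straddle columns 220–420.

```bash
cat > wr.py <<'E'
from h import *
from scipy.spatial.transform import Rotation as Ro
def wcam(d):
    M=np.eye(4);M[:3,:3]=Ro.from_euler("xyz",d["rpy"],degrees=True).as_matrix();M[:3,3]=d["p"]
    W=np.linalg.inv(M@d["T_tool_cam"]);return dict(R=W[:3,:3],t=W[:3,3],mtx=d["mtx"])
E
python3 - <<'E'
from wr import *
d=np.load("w1.npz");w=wcam(d);im=d["pixels"]
g=cv2.inRange(cv2.cvtColor(im,cv2.COLOR_RGB2HSV),(0,0,120),(180,75,255))[110:230,290:350]
ys,xs=np.nonzero(g);xs+=290;ys+=110
print(len(xs),ys.min(),ys.max());
for a in range(ys.min(),ys.max()+1,12): 
    k=xs[ys==a]; 
    if len(k):print(a,k.min(),k.max())
a,b=ray(w,(323.5,127),72),ray(w,(321,216),62);print(a,b,(a+b)/2,np.degrees(np.arctan2(*(b-a)[1::-1])))
print("foot",ray(w,(322,163),12))
E
python3 g.py
```

```text
790 124 216
124 321 321
136 319 327
148 319 327
160 319 326
172 318 326
184 318 326
196 318 325
208 317 325
[430.85343922 311.42170876  72.        ] [520.45941487 376.65759726  62.        ] [475.65642705 344.03965301  67.        ] 36.05576252444528
foot [473.54174408 343.1911566   12.        ]
t 2.85 p [477.3 338.1 260.7] rpy [-1.800e+02 -1.000e-01 -1.429e+02] q [ 30.   5.  85.  -0.  90. -97.] F [0.3 0.1 0.2] gap 85.3 grip 0.0
```

```bash
python3 g.py 475.7,344,120,216.2,0 475.7,344,41,216.2,0
```

```text
t 2.85 p [477.3 338.1 260.7] rpy [-1.800e+02 -1.000e-01 -1.429e+02] q [ 30.   5.  85.  -0.  90. -97.] F [0.3 0.1 0.2] gap 85.3 grip 0.0
[-0.2, 0.6, 14.1] [-0.0, -0.1, 0.9]
[0.0, -0.0, 7.9] [0.0, 0.0, 0.0]
```

Emit:
{"name": "play_rows", "arguments": {
  "motion": [
    [[-0.1,0.3,4,0,0,0.5],[-0.2,0.6,8,0,0,0.9],[-0.2,0.6,11,0,0,0.9],[-0.2,0.6,13,0,0,0.9],[-0.2,0.6,14,0,0,0.9]]
  ]
}}

```text
time: 3.35
tool_pos: [474.4, 342.6, 118.5]
tcp_rot: [180.0, -0.2, -143.8]
ft_force: [0.1, -0.0, 0.6]
finger_gap: 85.2
grip_force: 0.0
```

Emit:
{"name": "play_rows", "arguments": {
  "motion": [
    [[0,0,0,0,0,0],[0,0,0,0,0,0]]
  ]
}}

```text
time: 3.55
tool_pos: [476.2, 344.5, 122.4]
tcp_rot: [-180.0, 0.1, -143.7]
ft_force: [-1.1, 0.8, -0.0]
finger_gap: 85.6
grip_force: 0.0
```

```bash
python3 g.py 475.7,344,41,216.2,0; python3 - <<'E'
from bench import sensors, optics
import cv2,numpy as np
st=sensors.sense();s=optics.snapshot("wrist");cv2.imwrite("pics/w2.png",s["pixels"][:,:,::-1])
np.savez("w2.npz",p=st["tool_pos"],rpy=st["tcp_rot"],**s)
E
```

```text
t 3.55 p [476.2 344.5 122.4] rpy [-1.800e+02  1.000e-01 -1.437e+02] q [ 31.  10.  94.  -0.  76. -95.] F [-1.1  0.8 -0. ] gap 85.6 grip 0.0
[0.1, -0.0, 8.1] [-0.0, 0.1, 0.1]
```

View pics/w2.png

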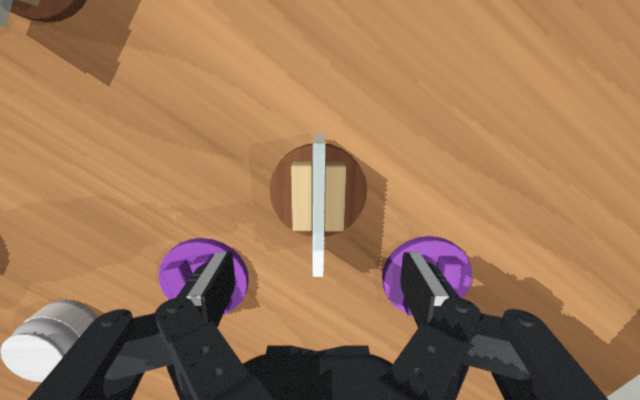

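The slide is vertical in the image at column 319, midway between the fingers (about 206 to 430), with its long edge along tool x. I'll descend and close.

Emit:
{"name": "play_rows", "arguments": {
  "motion": [
    [[0,0,3,0,0,0],[0,0,5.5,0,0,0],[0,0,7.3,0,0,0],[0,0,8.1,0,0,0],[0,0,8.1,0,0,0]]
  ]
}}

```text
time: 4.1
tool_pos: [475.4, 344.5, 40.2]
tcp_rot: [180.0, -0.0, -143.7]
ft_force: [-0.1, -0.1, -0.3]
finger_gap: 85.5
grip_force: 0.0
```

Emit:
{"name": "play_rows", "arguments": {
  "motion": [
    [[0,0,0,0,0,0],[0,0,0,0,0,0],[0,0,0,0,0,0],[0,0,0,0,0,0],[0,0,0,0,0,0]]
  ],
  "jaw": 0,
  "squeeze": 50
}}

```text
time: 4.6
tool_pos: [475.7, 344.8, 40.6]
tcp_rot: [-180.0, 0.0, -143.7]
ft_force: [0.4, 0.5, -0.6]
finger_gap: 12.4
grip_force: 0.0
```

Emit:
{"name": "play_rows", "arguments": {
  "motion": [
    [[0,0,0,0,0,0],[0,0,0,0,0,0],[0,0,0,0,0,0],[0,0,0,0,0,0],[0,0,0,0,0,0]]
  ]
}}

```text
time: 5.1
tool_pos: [475.7, 344.8, 40.6]
tcp_rot: [-180.0, 0.0, -143.7]
ft_force: [-0.9, 0.4, 4.4]
finger_gap: 7.4
grip_force: 49.5
```

Emit:
{"name": "play_rows", "arguments": {
  "motion": [
    [[0,0,-1,0,0,0],[0,0,-2.5,0,0,0],[0,0,-4.5,0,0,0],[0,0,-6.5,0,0,0],[0,0,-8,0,0,0]]
  ]
}}

```text
time: 5.6
tool_pos: [476.0, 345.0, 122.7]
tcp_rot: [-180.0, 0.1, -143.7]
ft_force: [-0.2, 0.3, -0.2]
finger_gap: 7.3
grip_force: 48.9
```

Emit:
{"name": "play_rows", "arguments": {
  "motion": [
    [[0,0,-2,0,0,0],[0,0,-5,0,0,0],[0,0,-8,0,0,0],[0,0,-10,0,0,0],[0,0,-10,0,0,0]]
  ]
}}

```text
time: 6.1
tool_pos: [477.2, 345.7, 225.1]
tcp_rot: [-180.0, 0.4, -143.7]
ft_force: [0.5, 1.2, -1.3]
finger_gap: 7.1
grip_force: 48.9
```

```bash
python3 g.py 510,220,220,180,0 550,90,220,146,0  585,-40,220,112,0 615,-155,220,86,0 615,-155,185,86,-25 615,-155,150,86,-45;python3 - <<'E'
from bench import optics
import cv2,numpy as np
s=optics.snapshot("scene");cv2.imwrite("pics/s2.png",cv2.resize(s["pixels"][60:200,270:430,::-1],(640,560),interpolation=cv2.INTER_CUBIC))
E
```

```text
t 6.1 p [477.2 345.7 225.1] rpy [-180.     0.4 -143.7] q [ 31.   6.  88.   0.  86. -95.] F [ 0.5  1.2 -1.3] gap 7.1 grip 48.9
[4.8, -12.1, 0.5] [0.1, 0.4, 36.3]
[-4.0, -13.0, -0.0] [0.0, -0.0, 34.0]
[-10.2, -8.8, -0.0] [0.0, -0.0, 34.0]
[-11.8, -1.5, -0.0] [0.0, -0.0, 26.0]
[0.0, -0.0, 3.5] [-25.0, -0.0, -0.0]
[0.0, -1.5, 3.2] [-20.0, 0.0, 0.0]
```

View pics/s2.png

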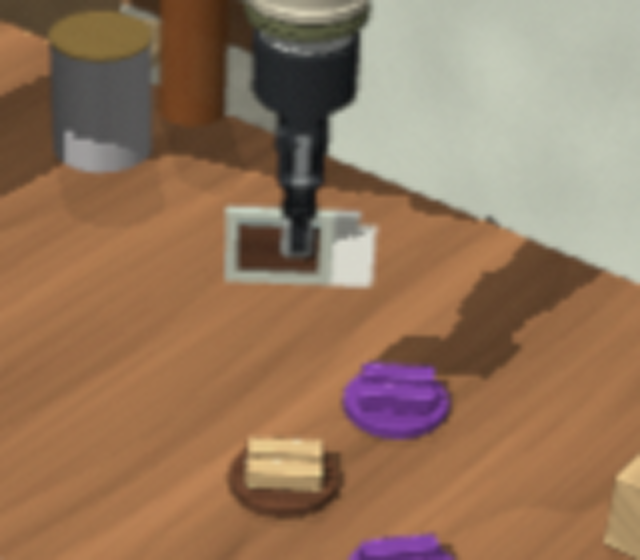

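The notched slide is held level, clear of its stand and gripped near its middle, with the notch at the upper right of the frosted end (about (355,235) in the crop). Now I'll carry it over.

Emit:
{"name": "play_rows", "arguments": {
  "motion": [
    [[1,-2.4,0,0,0,7],[2,-4.8,0,0,0,14],[3,-7.2,0,0,0,21],[4,-9.6,0,0,0,29],[4.8,-12.1,0,0,0,36.3]]
  ]
}}

```text
time: 6.65
tool_pos: [507.5, 217.4, 218.2]
tcp_rot: [-179.9, -0.2, 179.7]
ft_force: [0.4, -0.8, -0.8]
finger_gap: 7.2
grip_force: 48.8
```

Emit:
{"name": "play_rows", "arguments": {
  "motion": [
    [[-0.8,-2.6,0,0,0,7],[-1.6,-5.2,0,0,0,14],[-2.4,-7.8,0,0,0,21],[-3.2,-10.4,0,0,0,28],[-4,-13,0,0,0,34]]
  ]
}}

```text
time: 7.15
tool_pos: [547.8, 87.5, 218.2]
tcp_rot: [-179.9, -0.1, 145.8]
ft_force: [-0.2, -0.2, -0.5]
finger_gap: 7.4
grip_force: 48.8
```

Emit:
{"name": "play_rows", "arguments": {
  "motion": [
    [[-2,-1.8,0,0,0,7],[-4,-3.6,0,0,0,14],[-6,-5.4,0,0,0,21],[-8,-7,0,0,0,28],[-10.2,-8.8,0,0,0,34]]
  ]
}}

```text
time: 7.65
tool_pos: [583.1, -42.0, 218.2]
tcp_rot: [-179.9, -0.1, 111.8]
ft_force: [-0.7, -0.1, -1.7]
finger_gap: 7.3
grip_force: 48.8
```

Emit:
{"name": "play_rows", "arguments": {
  "motion": [
    [[-2.5,-0.3,0,0,0,6],[-5,-0.6,0,0,0,12],[-7.5,-1,0,0,0,18],[-10,-1.3,0,0,0,23],[-11.8,-1.5,0,0,0,26]]
  ]
}}

```text
time: 8.15
tool_pos: [613.6, -157.6, 218.1]
tcp_rot: [-179.8, -0.0, 85.8]
ft_force: [-0.1, 0.5, -0.4]
finger_gap: 7.3
grip_force: 48.8
```

```bash
python3 g.py 615,-155,185,86,-25 615,-155,150,86,-45
```

```text
t 8.15 p [ 613.6 -157.6  218.1] rpy [-179.8   -0.    85.8] q [-19.  13.  80.  -0.  87. -15.] F [-0.1  0.5 -0.4] gap 7.3 grip 48.8
[0.3, 0.1, 3.3] [-25.2, 0.0, -0.2]
[0.0, -1.5, 3.2] [-20.0, 0.0, 0.0]
```

Emit:
{"name": "play_rows", "arguments": {
  "motion": [
    [[0,0,0.6,-5,0,0],[0,0,1.2,-10,0,0],[0.1,0,1.9,-15,0,0],[0.2,0,2.6,-20,0,0],[0.3,0.1,3.3,-25,0,0]]
  ]
}}

```text
time: 8.65
tool_pos: [615.0, -153.0, 186.0]
tcp_rot: [154.9, -0.0, 86.1]
ft_force: [1.4, -0.5, -1.3]
finger_gap: 7.1
grip_force: 49.1
```

Emit:
{"name": "play_rows", "arguments": {
  "motion": [
    [[0,-0.3,0.6,-4,0,0],[0,-0.6,1.2,-8,0,0],[0,-0.9,1.9,-12,0,0],[0,-1.2,2.6,-16,0,0],[0,-1.5,3.2,-20,0,0]]
  ]
}}

```text
time: 9.15
tool_pos: [614.7, -153.1, 150.4]
tcp_rot: [134.9, 0.0, 86.0]
ft_force: [0.3, 1.2, -1.1]
finger_gap: 6.9
grip_force: 49.1
```

Emit:
{"name": "play_rows", "arguments": {
  "motion": [
    [[0,0,0,0,0,0],[0,0,0,0,0,0],[0,0,0,0,0,0],[0,0,0,0,0,0],[0,0,0,0,0,0]]
  ]
}}

```text
time: 9.65
tool_pos: [616.4, -153.5, 153.1]
tcp_rot: [134.9, 0.0, 86.1]
ft_force: [-0.0, -0.6, -0.4]
finger_gap: 7.3
grip_force: 49.1
```

```bash
python3 g.py 615,-155,150,86,-45;python3 - <<'E'
from bench import optics
import cv2,numpy as np
s=optics.snapshot("scene");t=optics.snapshot("top")
a=cv2.resize(s["pixels"][150:370,150:350,::-1],(400,440),interpolation=cv2.INTER_CUBIC)
b=cv2.resize(t["pixels"][110:275,330:480,::-1],(400,440),interpolation=cv2.INTER_CUBIC)
cv2.imwrite("pics/f.png",np.hstack([a,b]))
for n,z in(("scene",s),("top",t)):
    d=cv2.absdiff(z["pixels"],np.load(n+"0.npz")["pixels"]).max(2)
    for k,(u,v) in {"scene":{"blank":(277,215),"tin":(393,237),"bowl":(350,265)},"top":{"mallet":(433,267),"tin":(271,139),"bowl":(329,144)}}[n].items(): print(n,k,(d[v-15:v+15,u-15:u+15]>40).sum())
E
```

```text
t 9.65 p [ 616.4 -153.5  153.1] rpy [134.9   0.   86.1] q [-28. -18. 129.  35.  31. -48.] F [-0.  -0.6 -0.4] gap 7.3 grip 49.1
[-0.2, -0.3, 0.1] [0.1, -0.0, 0.1]
scene blank 144
scene tin 0
scene bowl 0
top mallet 595
top tin 0
top bowl 0
```

View pics/f.png

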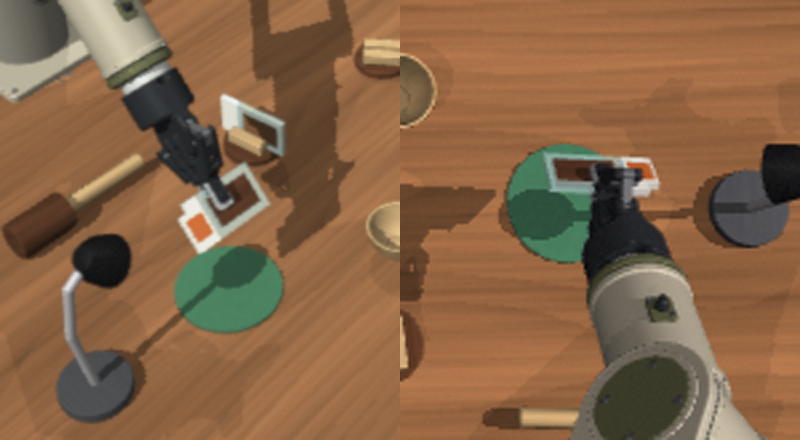

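The slide is held with the orange label up and the frosted end toward the lamp. In the top crop its ends are near (550,172) and (655,178). The blank slide and mallet look undisturbed, so the pixel differences there are shadow and occlusion. One check of the slide's centre.

```bash
python3 -c "
from h import *
T=np.load('top0.npz');S=np.load('scene0.npz')
print(ray(T,(330+203*.375,110+175*.375),150), ray(S,(150+224/2,150+208/2),150))"
```

```text
[ 614.17687625 -159.44279497  150.        ] [ 617.048029   -151.57018727  150.        ]
```

Both views put the centre within 5 mm of the pad's centre, so I'm handing in.

```bash
python3 -c "
from bench import job
print(job.hand_in())"
```

```text
the job is handed in; nothing more can be done
None
```

I handed the job in with the notched slide held still about 15 cm above the pad's centre, label up at 45° and frosted end toward the lamp; nothing else looked moved in the last camera views, and the hand-in returned no verdict.

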